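Bearing balls back into their case

TASK

Put the two loose steel balls away in the wooden case: set one gently into each of its two dimples so that it can no longer roll, without dropping it in, and when both are in, close the green lid fully. Leave the box of nails, the wax tin and the tape roll where they are.

Things in the scene. Friction and masses are not known exactly. Their poses are not given: they have to be found in the camera images.
- case: wooden ball case, fixed to the bench; its base is a solid block 104 mm (own x) by 182 mm (own y) by 30 mm high with a flat top without a rim. Origin at the centre of its underside; x points to the back, where the lid is hinged, y to the left, z up. The two dimples lie side by side along its y, 90 mm apart, 60 mm in front of the hinge line and 44 mm behind the front face
- dimple_1 (a point): shallow round dimple in the top of the wooden case base; this point is the centre of its mouth, level with the flat top of the base. The mouth is about 27 mm wide (31 mm over its bevelled edge); a 44 mm ball settles on the edge with its centre about 17 mm above this point. The left one (largest y in the case's frame)
- dimple_2 (a point): shallow round dimple in the top of the wooden case base; this point is the centre of its mouth, level with the flat top of the base. The mouth is about 27 mm wide (31 mm over its bevelled edge); a 44 mm ball settles on the edge with its centre about 17 mm above this point. The right one
- lid (a joint): angle of the case's green lid in rad: 0 shut, resting on the base; it starts open at about 1.85 to 2.1, leaning back behind the case, and stays at any angle by hinge friction (about 2 to 3 N at its front edge move it). The lid is an upturned tray 104 x 182 mm and 46 mm deep outside, walls 3 mm; shut, it covers the base edge to edge with 43 mm clear inside, enough only for balls that sit in their dimples. A small brass lip sticks out 13 mm from the middle of its front wall
- lid_hinge (a point): middle of the lid's hinge line, at the top back edge of the base (30 mm above the bench); the line runs along the case's y axis. This point's own axes turn with the lid; when it is shut they match the case's
- lid_front_edge (a point): middle of the lid's outer front edge, where its flat outer top meets its front wall: 104 mm in front of the hinge line and 46 mm above it when shut; moves with the lid (open, it is up behind the hinge)
- ball_1_center (a point): polished steel ball, 44 mm across, 0.3 kg, rolls freely; this point is its centre, 22 mm above whatever flat it lies on
- ball_2_center (a point): polished steel ball, 44 mm across, 0.3 kg, rolls freely; this point is its centre, 22 mm above whatever flat it lies on
- box_nails: small orange carton of nails, 45 x 70 x 36 mm, standing on the bench; origin at the centre of its underside. Not to be disturbed
- wax_tin: flat round ochre tin of wax, 66 mm across, 26 mm high; origin at the centre of its underside. Not to be disturbed
- tape_elec: roll of black tape, 58 mm across, 19 mm high; origin at the centre of its underside. Not to be disturbed
- ball_1: the steel ball of ball_1_center; its axes turn as it rolls, its origin is the point of its skin that was lowest at first, so use the centre point
- ball_2: the steel ball of ball_2_center; its axes turn as it rolls, its origin is the point of its skin that was lowest at first, so use the centre point
Things that resemble listed ones, but are neither listed nor needed, are in the scene too. What is shaped like the ball_1 but orange is not meant. What is shaped like the ball_2 but purple is not meant.

How it is judged:
On the way:
1. a ball sits in each of the two dimples while the lid is still open (((horizontal distance between ball_1_center and dimple_1 below 0.005 m and z of ball_1_center in the frame of dimple_1 below 0.0205 m) or (horizontal distance between ball_2_center and dimple_1 below 0.005 m and z of ball_2_center in the frame of dimple_1 below 0.0205 m)) and ((horizontal distance between ball_1_center and dimple_2 below 0.005 m and z of ball_1_center in the frame of dimple_2 below 0.0205 m) or (horizontal distance between ball_2_center and dimple_2 below 0.005 m and z of ball_2_center in the frame of dimple_2 below 0.0205 m)) and linear speed of each of ball_1, ball_2 below 0.03 m/s and value of joint lid above 0.8 rad), for 0.2 s.
At the end, for the whole second after the job is handed in: Each of the two dimples holds a ball, settled into it (centre within 5 mm of the dimple's centre sideways and less than 20.5 mm above its mouth) and at rest, and the lid is shut (within 0.04 rad) (((horizontal distance between ball_1_center and dimple_1 below 0.005 m and z of ball_1_center in the frame of dimple_1 below 0.0205 m) or (horizontal distance between ball_2_center and dimple_1 below 0.005 m and z of ball_2_center in the frame of dimple_1 below 0.0205 m)) and ((horizontal distance between ball_1_center and dimple_2 below 0.005 m and z of ball_1_center in the frame of dimple_2 below 0.0205 m) or (horizontal distance between ball_2_center and dimple_2 below 0.005 m and z of ball_2_center in the frame of dimple_2 below 0.0205 m)) and linear speed of each of ball_1, ball_2 below 0.03 m/s and value of joint lid below 0.04 rad); the robot touches nothing.
It fails at once if a ball dropped or thrown onto the case (over 0.7 m/s within 20 mm above its seat) ((horizontal distance between ball_1_center and case below 0.13 m and height (world z) of ball_1_center between 0.04 and 0.067 m and linear speed of ball_1 above 0.7 m/s) or (horizontal distance between ball_2_center and case below 0.13 m and height (world z) of ball_2_center between 0.04 and 0.067 m and linear speed of ball_2 above 0.7 m/s)).
It fails at once if box of nails, wax tin or tape roll moved more than 30 mm (distance of any of box_nails, wax_tin, tape_elec from where it was at the start of the episode above 0.03 m).
It also fails if it takes over 64 s, if anything falls off the work surface, if the arm or the gripper's body presses on something with over 40 N, if the wrist force passes 120 N, or if a joint passes its speed limit or range.

ROBOT

A 6-joint arm with a two-finger parallel gripper is mounted at the origin on a cart in front of the work surface, level with it; the furniture and walls round the work are solid. World frame = base frame: x ahead of the robot, y to its left, z up, the work surface at z = 0. Lengths are in m, angles in rad, forces in N, time in s.
With the tool pointing down it reaches from about 0.225 to 0.875 m from the base axis. Payload 3.4 kg.
Tool frame: the origin (TCP) lies on the centre line of the jaws, within the pads' length; the fingertips stand 17 mm ahead of it and the grasp point (between the pads) lies 2 mm behind it; z points along the fingers, y is the line along which they close (so a half turn about z gives the same grasp; the last joint's range is limited). The gripper opens to 85 mm and grips with 20 to 120 N. Pads are 22 mm wide; open, the fingers measure 114 mm over their backs; the gripper's body (76 mm by 85 mm) begins 54 mm behind the grasp point. The pads swing forward as they close: fully open they stand 13 mm farther back than shut.
Start: joints at [0.987, 0.276, 1.505, -0, 1.361, -0.121], TCP at [0.257, 0.515, 0.213] pointing down, gripper open.
Joint ranges: [-2.89, 2.89], [-0.75, 2.08], [0.22, 2.7], [-1.18, 4.32], [0.11, 2.71], [-2.7, 2.7]. Speed limits (rad/s): [2.57, 2.57, 3.14, 3.14, 3.14, 3.14].

INTERFACE

Orientations are given as a unit quaternion [w, x, y, z].
In Python, from rig import manip gives the robot as it stands.
- The arm moves only by the tool move_arm, never from a script. Its argument "steps" is one flat list of numbers, 7 for each row, row after row: the turn, a rotation vector about the world's x, y, z normalised to -1 to 1, where 1 is 360 degrees, then the shift along the world's x, y, z normalised to -1 to 1, where 1 is 1 m, then the opening, from -1 (shut) to 1 (fully open). A call has exactly 10 rows; each row is the pose to reach, as a shift and turn from the pose commanded when the call began, turning the shorter way round; what a row does not reach only later rows make up. A row lasts 1/10 s, in which the tool goes at most 50 mm and 8.59 degrees, less where a joint would pass 70% of its speed; a pose out of reach is approached as far as the arm can. A call with a number of a shift or a turn outside -1 to 1 is refused whole. A call with a gripper value outside its range is refused whole. The fingers move at their own pace and stop on an object; "squeeze" is the grip in N (left out, the last holds). Time passes only in rows, so rows that repeat a pose let the fingers close, or fill a call up. It gives the time, the measured TCP pose, the force, the opening and the grip force at its end, in the units of the state.
- manip.get_state(): the state, without advancing time (a new reading comes with each control period).
- manip.get_image(name): name is "scene" or "top" or "wrist"; returns a dict with "pixels" (420x560x3 uint8, blue, green, red), "fx", "fy", "cx", "cy" (pixels), "R" (3x3) and "t" (3): a world point X has camera coordinates R X + t. Camera axes: x right, y down, z forward; pixel columns grow to the right and rows downward; lengths in m; the calibration is good to about 2 mm. The wrist camera is an equidistant fisheye: a pixel r from the principal point sees the ray r / f radians off the axis. A picture is of the moment at which its call begins. There is no depth.
- manip.sign_off(): hands the job in; it is judged then, once.
The state is a dict: "clock": time; "qpos": joint angles; "qd": joint speeds; "effort": joint torques, N m; "position": TCP position; "ee_rot": TCP orientation; "contact_force": force on the tool from outside, world axes, zero at the start; "moment": the same for the moment, N m; "width": finger opening in m; "gripper_force": force on a finger pad.
Only numpy, scipy, OpenCV 4.12 (cv2) and the standard library are available. Lean on these libraries where they do the work, as an engineer would, in place of code of your own. Each camera call takes 0.05 s, during which the arm holds its last target. There are 200 camera calls.

## Working session

There is one attempt and no reset: what is moved stays moved. The work goes in short steps, Python scripts to look and compute and a tool call to move; the robot and the scene stay as the last step left them, time stands still between calls to the robot, and variables do not carry over. Pictures are saved under pics/ and viewed, at most 13 in all, crops included, and the job is handed in when it is done.

Besides the shell and the picture viewer there is one more tool, called after ">>>" in YAML: its name, and indented under it one key for each argument. move_arm: Moves the arm, as the interface text tells. Scaled input: -1 to 1 covers 1 m each way for a shift and 360 degrees each way for a turn. Its arguments: {"type":"object","properties":{"steps":{"type":"array"},"squeeze":{"type":"number"}},"required":["steps"]}

```bash
mkdir -p pics
python3 - <<'E'
from rig import manip
import cv2,pickle,numpy as np
d={}
for n in("scene","top"):
    m=manip.get_image(n);d[n]=m;cv2.imwrite(f"pics/{n}0.png",m["pixels"])
    print(n,m["fx"],m["cx"],m["cy"],(-np.array(m["R"]).T@m["t"]).round(3))
pickle.dump(d,open("d0.pkl","wb"));print(manip.get_state())
E
```

```text
scene 385.0375723995225 276.5680540785117 209.09623631615048 [-0.046 -0.795  0.828]
top 516.766918545803 279.7135185007615 213.86805447778275 [-0.169 -0.084  1.269]
{'clock': 0.1, 'qpos': array([ 9.87049657e-01,  2.76545415e-01,  1.50597875e+00,  9.78783360e-06,
        1.36071196e+00, -1.21026365e-01]), 'qd': array([-0.0010584 , -0.00308442, -0.00314857, -0.00032834,  0.00042281,
       -0.0009662 ]), 'effort': array([ 2.49633114e-03, -4.17700696e+01, -2.46405584e+01,  1.26610312e-04,
        5.75144455e-03, -7.55885765e-06]), 'position': array([0.25641443, 0.51411539, 0.21202952]), 'ee_rot': array([-2.88103653e-04,  2.29302567e-01,  9.73354847e-01, -7.69588376e-04]), 'contact_force': array([-0.25928532,  1.11825606, -0.58163909]), 'moment': array([ 0.0405419 ,  0.00639356, -0.03772206]), 'gripper_force': 0.0, 'width': 0.08547498476542639}
```

View pics/scene0.png

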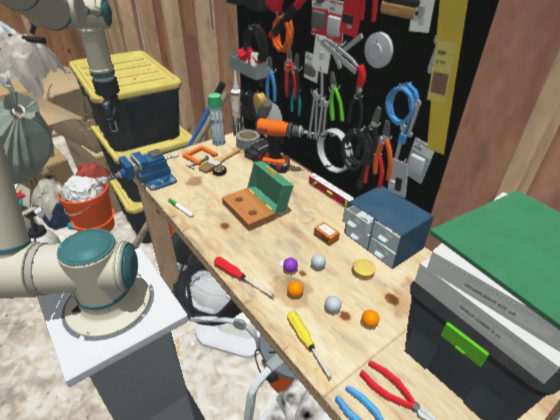

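View pics/top0.png

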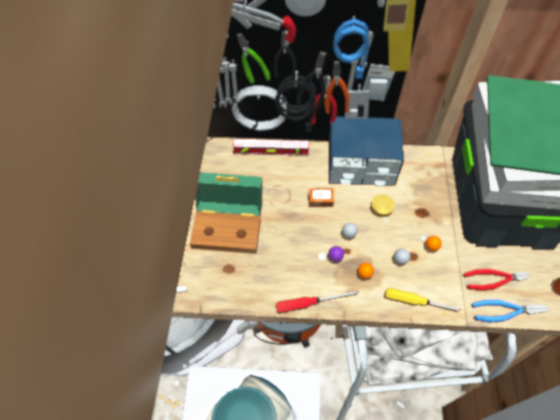

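The scene view shows steel balls at about (318,262) and (333,304), and dimples at (238,207) and (264,210). The top view has the balls at (349,230) and (402,257), dimples at (209,231) and (241,234), and the purple ball close by at (336,254). Next I segment these and triangulate.

```bash
cat > h.py <<'E'
import numpy as np,cv2
def ray(m,u,v):
    R=np.array(m["R"]);c=-R.T@np.array(m["t"]).ravel()
    x=np.array([(u-m["cx"])/m["fx"],(v-m["cy"])/m["fy"],1.])
    if m.get("fish"):
        r=np.hypot(x[0],x[1]);x=np.array([x[0]/r*np.sin(r),x[1]/r*np.sin(r),np.cos(r)]) if r>0 else x
    d=R.T@x;return c,d/np.linalg.norm(d)
def tri(rs):
    A=np.zeros((3,3));b=np.zeros(3)
    for c,d in rs:
        P=np.eye(3)-np.outer(d,d);A+=P;b+=P@c
    X=np.linalg.solve(A,b);return X,[np.linalg.norm((np.eye(3)-np.outer(d,d))@(X-c)) for c,d in rs]
def plane(m,u,v,z):
    c,d=ray(m,u,v);return c+d*(z-c[2])/d[2]
def proj(m,X):
    x=np.array(m["R"])@X+np.array(m["t"]).ravel()
    if m.get("fish"):
        q=np.hypot(x[0],x[1]);th=np.arctan2(q,x[2]);return m["cx"]+m["fx"]*th*x[0]/q,m["cy"]+m["fy"]*th*x[1]/q
    return m["cx"]+m["fx"]*x[0]/x[2],m["cy"]+m["fy"]*x[1]/x[2]
def blob(mask,u,v,r,close=True):
    k=np.zeros(mask.shape,np.uint8);cv2.circle(k,(int(u),int(v)),r,255,-1)
    mk=cv2.bitwise_and(mask.astype(np.uint8)*255,k)
    if close: mk=cv2.morphologyEx(mk,cv2.MORPH_CLOSE,np.ones((3,3)))
    n,l,s,c=cv2.connectedComponentsWithStats(mk)
    i=1+np.argmax(s[1:,4]);return c[i],s[i]
E
python3 - <<'E'
import pickle;from h import *
d=pickle.load(open("d0.pkl","rb"))
pts={"b1":((318,262),(349,230),11,'g'),"b2":((333,304),(402,257),11,'g'),"d1":((238,207),(209,231),8,'d'),"d2":((264,210),(241,234),8,'d'),
"purp":((291,265),(336,254),11,'p'),"or":((296,289),(366,270),11,'o')}
for n,(s,t,r,k) in pts.items():
    rs=[];o=[]
    for m,(u,v) in((d["scene"],s),(d["top"],t)):
        hsv=cv2.cvtColor(m["pixels"],cv2.COLOR_BGR2HSV);H,S,V=cv2.split(hsv)
        if k=='g':M=S<70
        elif k=='d':
            M=V<np.median(V[v-9:v+10,u-9:u+10])*.85
        elif k=='p':M=(H>120)&(H<165)&(S>80)
        else:M=(H<13)&(S>180)
        c,st=blob(M,u,v,r);rs.append(ray(m,*c));o+=[c.round(1),st[2:5]]
    X,e=tri(rs);print(n,X.round(4),np.round(e,4),*o)
for n,p,z in(("nails",(321,197),.036),("tin",(383,205),.026),("lidlip",(227,179),.13),("casefl",(192,245),0),("casefr",(255,250),0),("orange2",(434,243),.022)):print(n,plane(d["top"],*p,z).round(3))
E
```

```text
b1 [ 0.5363 -0.2363  0.0198] [0.0028 0.0028] [317.8 262.3] [ 23  21 346] [349.5 229. ] [ 23  19 326]
b2 [ 0.4625 -0.3737  0.0246] [0. 0.] [333.  303.1] [ 23  22 340] [401.5 255.4] [ 18  19 269]
d1 [ 0.5082  0.1582 -0.0111] [0.0201 0.0201] [233.8 211.2] [ 9  9 30] [208.5 231. ] [10  9 74]
d2 [ 0.5535  0.0659 -0.0265] [0.0156 0.0156] [267.  216.6] [7 4 7] [240.8 233.4] [11 10 80]
purp [ 0.46   -0.1985  0.0235] [0.0002 0.0002] [290.1 264.5] [ 14  14 159] [335.8 253.6] [ 15  15 180]Traceback (most recent call last):
  File "<stdin>", line 14, in <module>
  File "h.py", line 25, in blob
    i=1+np.argmax(s[1:,4]);return c[i],s[i]
        ~~~~~~~~~^^^^^^^^^
    return _wrapfunc(a, 'argmax', axis=axis, out=out, **kwds)
    return bound(*args, **kwds)
ValueError: attempt to get argmax of an empty sequence
```

Run:
```python
import pickle;from h import *
d=pickle.load(open("d0.pkl","rb"))
for n,p,z in(("d1",(208.5,231),.03),("d2",(240.8,233.4),.03),("nails",(321,197),.036),("tin",(383,205),.026),("lidlip",(227,179),.13),("casefl",(192,245),0),("casefr",(255,250),0),("orange1",(366,270),.022),("orange2",(434,243),.022),("b1",(349.5,229.5),.022),("b2",(401.5,256),.022)):print(n,plane(d["top"],*p,z).round(3))
```

```text
d1 [0.509 0.151 0.03 ]
d2 [0.505 0.061 0.03 ]
nails [ 0.631 -0.156  0.036]
tin [ 0.619 -0.332  0.026]
lidlip [0.615 0.101 0.13 ]
casefl [0.479 0.196 0.   ]
casefr [0.472 0.021 0.   ]
orange1 [ 0.416 -0.278  0.022]
orange2 [ 0.506 -0.465  0.022]
b1 [ 0.537 -0.237  0.022]
b2 [ 0.462 -0.374  0.022]
```

>>> move_arm:
  steps: [0,0,0,0.016,-0.038,0.006,1,0,0,0,0.032,-0.076,0.012,1,0,0,0,0.048,-0.114,0.018,1,0,0,0,0.064,-0.152,0.024,1,0,0,0,0.08,-0.19,0.03,1,0,0,0,0.096,-0.228,0.036,1,0,0,0,0.112,-0.266,0.042,1,0,0,0,0.128,-0.304,0.048,1,0,0,0,0.144,-0.342,0.054,1,0,0,0,0.16,-0.38,0.06,1]

```text
clock: 1.1
position: [0.4168, 0.1329, 0.2729]
ee_rot: [-0.0, 0.229, 0.973, 0.0]
contact_force: [0.4, 0.8, 0.1]
width: 0.0852
gripper_force: 0.0
```

Run:
```python
from rig import manip
import cv2,pickle,numpy as np
m=manip.get_image("wrist");m["fish"]=1;pickle.dump(m,open("w1.pkl","wb"));cv2.imwrite("pics/w1.png",m["pixels"])
from h import *
print(m["fx"],-np.array(m["R"]).T@m["t"],np.array(m["R"]).round(3),manip.get_state()["position"])
for X in([.509,.151,.03],[.505,.061,.03]):print(proj(m,np.array(X)))
```

```text
325.19226210127806 [0.34611333 0.16883829 0.4334207 ] [[ 0.446  0.895 -0.   ]
 [ 0.852 -0.425  0.306]
 [ 0.274 -0.137 -0.952]] [0.42029924 0.12701821 0.27373245]
(np.float64(316.4432726095396), np.float64(228.09754996349056))
(np.float64(255.23204398620098), np.float64(253.0724440889903))
```

View pics/w1.png

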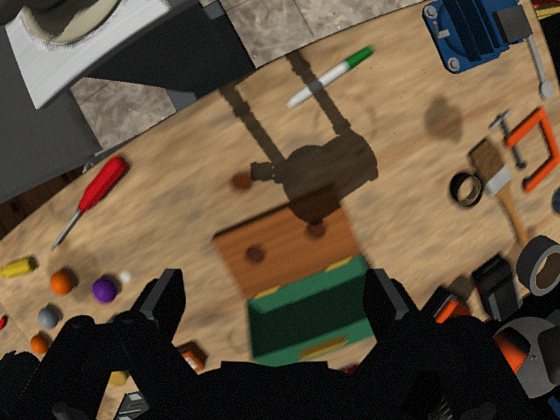

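The wrist view shows the dimples at (316,229) and (255,254). They match the projected estimates to about 1 px, so the 30 mm height and 90 mm spacing are confirmed. Next, the balls.

>>> move_arm:
  steps: [0,0,0,0.009,-0.04,0,1,0,0,0,0.018,-0.08,0,1,0,0,0,0.027,-0.12,-0.005,1,0,0,0,0.036,-0.16,-0.01,1,0,0,0,0.045,-0.2,-0.015,1,0,0,0,0.054,-0.24,-0.02,1,0,0,0,0.063,-0.28,-0.03,1,0,0,0,0.072,-0.32,-0.04,1,0,0,0,0.08,-0.36,-0.05,1,0,0,0,0.08,-0.36,-0.05,1]

```text
clock: 2.15
position: [0.4969, -0.2298, 0.2203]
ee_rot: [-0.001, 0.231, 0.973, -0.001]
contact_force: [-0.6, 0.3, 0.3]
width: 0.0854
gripper_force: 0.0
```

Run:
```python
from rig import manip
import cv2,pickle,numpy as np
m=manip.get_image("wrist");m["fish"]=1;pickle.dump(m,open("w2.pkl","wb"));cv2.imwrite("pics/w2.png",m["pixels"])
from h import *
print(manip.get_state()["position"])
for X in([.537,-.237,.022],[.462,-.374,.022]):print(proj(m,np.array(X)))
```

```text
[ 0.4963858  -0.22709354  0.22102587]
(np.float64(283.74836899484205), np.float64(213.67913604594085))
(np.float64(154.65134839219573), np.float64(209.28673014608017))
```

View pics/w2.png

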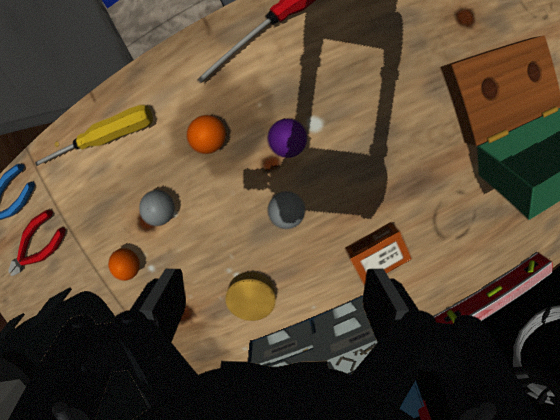

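The wrist view shows the steel balls at about (286,210) and (157,208), with purple at (288,138). I'll refine with circles.

Run:
```python
import pickle;from h import *
d=pickle.load(open("d0.pkl","rb"));w=pickle.load(open("w2.pkl","rb"));w1=pickle.load(open("w1.pkl","rb"))
def circ(m,u,v,r):
    g=cv2.cvtColor(m["pixels"],cv2.COLOR_BGR2GRAY);s=4;a=int(r*2.2)
    c=cv2.resize(g[v-a:v+a,u-a:u+a],None,fx=s,fy=s,interpolation=cv2.INTER_CUBIC)
    h=cv2.HoughCircles(c,cv2.HOUGH_GRADIENT,1,500,param1=80,param2=8,minRadius=int(r*.85*s),maxRadius=int(r*1.15*s))
    x,y,R=h[0,0];return (u-a+(x+.5)/s-.5,v-a+(y+.5)/s-.5),R/s
for n,p in(("b1",((w,286,210,18.5),(d["scene"],318,262,8),(d["top"],349,230,8.7))),("b2",((w,157,208,18.5),(d["scene"],333,304,8.5),(d["top"],402,257,8.7)))):
    rs=[]
    for q in p:
        c,R=circ(*q);rs.append(ray(q[0],*c));print(n,np.round(c,1),R,plane(q[0],*c,.022).round(4))
    X,e=tri(rs);print("  tri",X.round(4),np.round(e,4))
for n,pp in(("d1",((w1,316,229),(w,534,72),(d["top"],208.5,231))),("d2",((w1,255,254),(w,490,89),(d["top"],240.8,233.4)))):
    rs=[]
    for m,u,v in pp:
        if m is not d["top"]:
            V=m["pixels"][...,2].astype(float);v0,u0=int(v),int(u)
            (u,v),st=blob(V<.75*np.median(V[v0-14:v0+15,u0-14:u0+15]),u0,v0,13);print(n,round(u,1),round(v,1),st[2:])
        rs.append(ray(m,u,v));print("  ",plane(m,u,v,.03).round(4))
    X,e=tri(rs);print("  tri",X.round(4),np.round(e,4))
```

```text
b1 [286. 210.] 18.95 [ 0.5341 -0.2327  0.022 ]
b1 [317.5 263.5] 7.475 [ 0.5274 -0.2415  0.022 ]
b1 [348.2 232. ] 8.15 [ 0.5286 -0.233   0.022 ]
  tri [ 0.5363 -0.234   0.0102] [0.0014 0.0007 0.0011]
b2 [156.2 207.8] 18.15 [ 0.4613 -0.371   0.022 ]
b2 [332.2 306.2] 8.725 [ 0.4557 -0.3786  0.022 ]
b2 [400.5 257.5] 8.725 [ 0.4573 -0.3713  0.022 ]
  tri [ 0.4616 -0.3741  0.0136] [0.0011 0.0006 0.0009]
d1 314.9 224.4 [ 19  20 217]
   [0.5033 0.1512 0.03  ]
d1 533.4 71.1 [ 14  21 213]
   [0.5072 0.153  0.03  ]
   [0.5086 0.1505 0.03  ]
  tri [0.5056 0.1507 0.0319] [0.0029 0.0012 0.0018]
d2 254.5 254.1 [ 18  17 242]
   [0.5059 0.0594 0.03  ]
d2 489.1 88.2 [ 17  23 284]
   [0.504  0.0633 0.03  ]
   [0.5054 0.0613 0.03  ]
  tri [0.5035 0.0607 0.034 ] [0.0007 0.0005 0.0004]
```

>>> move_arm:
  steps: [0,0,0,0.01,-0.002,-0.03,1,0,0,0,0.02,-0.004,-0.06,1,0,0,0,0.03,-0.006,-0.09,1,0,0,0,0.037,-0.008,-0.115,1,0,0,0,0.037,-0.008,-0.123,1,0,0,0,0.037,-0.008,-0.123,1,0,0,0,0.037,-0.008,-0.123,1,0,0,0,0.037,-0.008,-0.123,1,0,0,0,0.037,-0.008,-0.123,1,0,0,0,0.037,-0.008,-0.123,1]

```text
clock: 3.2
position: [0.534, -0.2337, 0.1008]
ee_rot: [0.001, 0.229, 0.973, -0.0]
contact_force: [-0.9, 0.2, -0.0]
width: 0.0854
gripper_force: 0.0
```

```bash
cat >> h.py <<'E'
def circ(m,u,v,r,tol=.15):
    g=cv2.cvtColor(m["pixels"],cv2.COLOR_BGR2GRAY);s=3;a=int(r*2);u=int(round(u));v=int(round(v))
    y0,x0=max(v-a,0),max(u-a,0)
    c=cv2.resize(g[y0:v+a,x0:u+a],None,fx=s,fy=s,interpolation=cv2.INTER_CUBIC)
    h=cv2.HoughCircles(c,cv2.HOUGH_GRADIENT,1,900,param1=80,param2=8,minRadius=int(r*(1-tol)*s),maxRadius=int(r*(1+tol)*s))
    x,y,R=h[0,0];return (x0+(x+.5)/s-.5,y0+(y+.5)/s-.5),R/s
E
cat > look.py <<'E'
import sys,pickle;from h import *;from rig import manip
def look(name,targets,old=None):
    m=manip.get_image("wrist");m["fish"]=1;pickle.dump(m,open(name+".pkl","wb"));im=m["pixels"].copy()
    c0=-np.array(m["R"]).T@m["t"];print(manip.get_state()["position"].round(4),manip.get_state()["ee_rot"].round(3))
    for X in targets:
        X=np.array(X);u,v=proj(m,X);r=m["fx"]*np.arcsin(.022/np.linalg.norm(X-c0))
        c,R=circ(m,u,v,r);rs=[ray(m,*c)];print("exp",np.round((u,v,r),1),"got",np.round(c,1),round(R,1),"plane",plane(m,*c,X[2]).round(4))
        cv2.circle(im,(int(c[0]),int(c[1])),int(R),(0,0,255),1)
        if old:
            o=pickle.load(open(old+".pkl","rb"));co=-np.array(o["R"]).T@o["t"]
            c,_=circ(o,*proj(o,X),o["fx"]*np.arcsin(.022/np.linalg.norm(X-co)));rs.append(ray(o,*c));T,e=tri(rs);print("tri",T.round(4),np.round(e,4))
    cv2.imwrite(f"pics/{name}.png",im)
E
python3 -c "
from look import *
look('w3',[[.534,-.233,.022]],'w2')"
```

```text
[ 0.5339 -0.2337  0.1006] [ 0.001  0.229  0.973 -0.   ]
exp [274.  213.2  28.4] got [274.8 211.5] 30.2 plane [ 0.5331 -0.2318  0.022 ]
tri [ 0.5421 -0.236  -0.0058] [0.0009 0.0009]
```

View pics/w3.png

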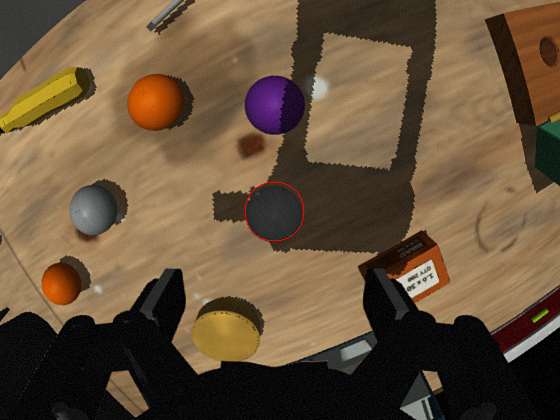

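The Hough circle fits the steel ball exactly at (275,211), and the approach is clear: nails box and purple ball are both outside the finger line. Descending to grasp.

>>> move_arm:
  steps: [0,0,0,0,0.001,-0.03,1,0,0,0,0,0.001,-0.055,1,0,0,0,0,0.001,-0.07,1,0,0,0,0,0.001,-0.078,1,0,0,0,0,0.001,-0.078,1,0,0,0,0,0.001,-0.078,1,0,0,0,0,0.001,-0.078,-0.3,0,0,0,0,0.001,-0.078,-1,0,0,0,0,0.001,-0.078,-1,0,0,0,0,0.001,-0.078,-1]
  squeeze: 40

```text
clock: 4.25
position: [0.5339, -0.2326, 0.0222]
ee_rot: [0.0, 0.229, 0.973, -0.0]
contact_force: [0.3, -0.6, -0.5]
width: 0.0283
gripper_force: 0.0
```

>>> move_arm:
  steps: [0,0,0,0,0,0,-1,0,0,0,0,0,0,-1,0,0,0,0,0,0,-1,0,0,0,0,0,0,-1,0,0,0,0,0,0.01,-1,0,0,0,0,0,0.03,-1,0,0,0,0,0,0.05,-1,0,0,0,0,0,0.07,-1,0,0,0,0,0,0.1,-1,0,0,0,0,0,0.12,-1]

```text
clock: 5.25
position: [0.534, -0.2326, 0.1438]
ee_rot: [0.001, 0.229, 0.973, -0.0]
contact_force: [0.2, 0.6, -0.1]
width: -0.0001
gripper_force: 0.0
```

The gripper closed empty, so I look again.

Run:
```python
from rig import manip
import cv2,pickle,numpy as np
m=manip.get_image("wrist");m["fish"]=1;pickle.dump(m,open("w4.pkl","wb"));t=manip.get_image("top");pickle.dump(t,open("t4.pkl","wb"))
cv2.imwrite("pics/w4.png",np.hstack([cv2.resize(m["pixels"],(448,336)),cv2.resize(t["pixels"][120:330,200:480],(352,264))[:264].copy() if 0 else cv2.copyMakeBorder(cv2.resize(t["pixels"][120:330,200:480],(352,264)),0,72,0,0,0)]))
```

```text
(no output)
```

View pics/w4.png

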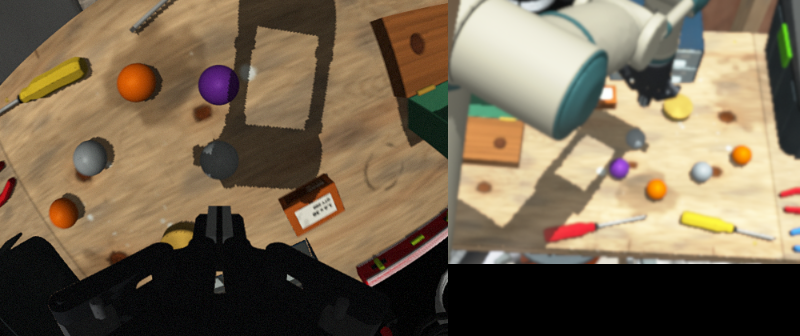

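Run:
```python
import pickle;from h import *
m=pickle.load(open("w4.pkl","rb"));t=pickle.load(open("t4.pkl","rb"));w3=pickle.load(open("w3.pkl","rb"));w2=pickle.load(open("w2.pkl","rb"))
P=np.array([.534,-.2326,.1438])
for dz in(0,-.017):
  X=P+[0,0,dz];print("tip",proj(m,X),proj(t,X))
c=-np.array(m["R"]).T@m["t"];print("cam-tcp",c-P,-np.array(w3["R"]).T@w3["t"]-[.5339,-.2337,.1006])
rs=[]
for n,im,g in(("w2",w2,(286,210)),("w3",w3,(274.8,211.5)),("w4",m,(275,200))):
  r=im["fx"]*np.arcsin(.022/np.linalg.norm(np.array([.534,-.233,.022])+np.array(im["R"]).T@im["t"]))
  cc,R=circ(im,*g,r,.25);rs.append(ray(im,*cc));print(n,np.round(cc,1),round(R,1),"exp r",round(r,1),plane(im,*cc,.022).round(4))
print(tri(rs), m["cx"],m["cy"],m["fx"],m["fy"])
c4=cv2.resize(m["pixels"][150:330,190:360],None,fx=3,fy=3);cv2.imwrite("pics/w4c.png",c4)
```

```text
tip (np.float64(272.7668269524903), np.float64(258.9211840564967)) (np.float64(353.2800834615567), np.float64(207.09721820823017))
tip (np.float64(272.8649236462717), np.float64(246.28574022602106)) (np.float64(352.50163931252575), np.float64(210.5500493130769))
cam-tcp [-0.0708989   0.03606418  0.16040431] [-0.07083178  0.03608956  0.16065883]
w2 [285.8 210.5] 18.5 exp r 19.0 [ 0.5346 -0.2331  0.022 ]
w3 [274.8 211.5] 30.2 exp r 28.4 [ 0.5331 -0.2318  0.022 ]
w4 [274.8 198.5] 25.9 exp r 24.4 [ 0.5346 -0.2313  0.022 ]
(array([ 0.53960455, -0.23452309,  0.00246099]), [np.float64(0.0011127969459928065), np.float64(0.000771726328461984), np.float64(0.0008208034236644923)]) 273.84106696395486 210.90963667048294 325.19226210127806 325.19226210127806
```

View pics/w4c.png

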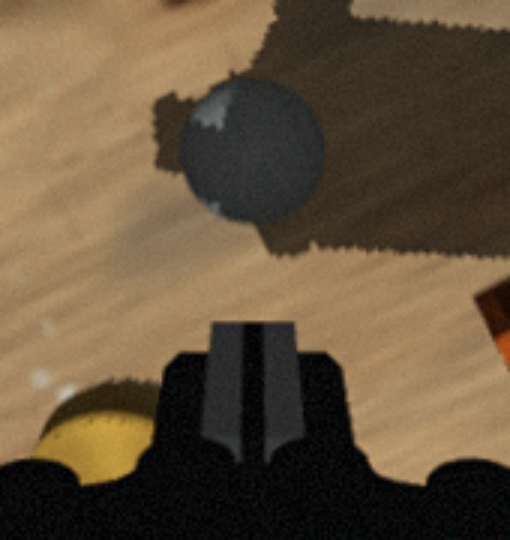

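Run:
```python
from rig import manip
import pickle;from h import *
s=manip.get_image("scene");pickle.dump(s,open("s5.pkl","wb"));t=pickle.load(open("t4.pkl","rb"))
st=manip.get_state();print(st["position"],st["qpos"])
P=st["position"]
o=[]
for m in(s,t):
    a,b=proj(m,P-[0,0,.017]);a,b=int(a),int(b);print(a,b,proj(m,np.array([.534,-.233,.022])))
    c=cv2.resize(m["pixels"][b-50:b+50,a-50:a+50],(400,400),interpolation=cv2.INTER_CUBIC)
    cv2.drawMarker(c,(200,200),(0,255,255),0,12,1);o.append(c)
cv2.imwrite("pics/st5.png",np.hstack(o))
```

```text
[ 0.53439089 -0.23280404  0.14322166] [-5.30271875e-01  3.32161736e-01  1.60129063e+00  1.25221725e-04
  1.20519763e+00 -1.63835602e+00]
319 233 (np.float64(317.22356989863454), np.float64(260.83522740791284))
352 210 (np.float64(348.1996001171914), np.float64(230.28266267491622))
```

View pics/st5.png

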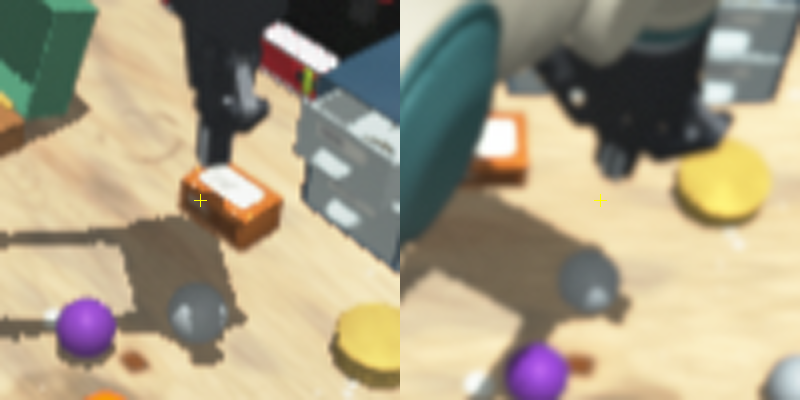

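Run:
```python
import pickle;from h import *
s=pickle.load(open("s5.pkl","rb"));t=pickle.load(open("t4.pkl","rb"));w=pickle.load(open("w4.pkl","rb"))
print(tri([ray(s,322.2,225),ray(t,356,203)]))
print(tri([ray(s,322.2,225),ray(t,356,203),ray(w,274,257)]))
q=[-.53027,.33216,1.60129,0,1.2052,-1.63836]
```

```text
(array([ 0.53519278, -0.23733099,  0.16119545]), [np.float64(0.0004221561453118155), np.float64(0.00042215614531177425)])
(array([ 0.534027  , -0.23409991,  0.15755639]), [np.float64(0.0032655046985604593), np.float64(0.004900192809593686), np.float64(0.007975467051200981)])
```

Triangulated from the scene and top views, the fingertips stand about 30 mm higher than the reported TCP z implies, so they closed above the ball. The ball has not moved. I'll open, go lower in stages and watch the force.

>>> move_arm:
  steps: [0,0,0,0,0,0,1,0,0,0,0,0,0,1,0,0,0,0,0,0,1,0,0,0,0,0,0,1,0,0,0,0,0,-0.04,1,0,0,0,0,0,-0.08,1,0,0,0,0,0,-0.11,1,0,0,0,0,0,-0.125,1,0,0,0,0,0,-0.132,1,0,0,0,0,0,-0.136,1]

```text
clock: 6.4
position: [0.5336, -0.2324, 0.0051]
ee_rot: [-0.0, 0.229, 0.973, 0.0]
contact_force: [0.2, -0.6, 0.3]
width: 0.0857
gripper_force: 0.0
```

Run:
```python
from rig import manip
import pickle;from h import *
s=manip.get_image("scene");t=manip.get_image("top");w=manip.get_image("wrist");st=manip.get_state();print(st["position"],st["contact_force"],st["width"])
o=[]
for m in(s,t):
    a,b=map(int,proj(m,np.array([.534,-.233,.03])))
    o.append(cv2.resize(m["pixels"][b-35:b+35,a-35:a+35],(400,400),interpolation=cv2.INTER_CUBIC))
cv2.imwrite("pics/st6.png",np.hstack(o))
```

```text
[ 0.53435815 -0.23280988  0.00650532] [-0.37369228  0.66324567  0.81811321] 0.0855533717343975
```

View pics/st6.png

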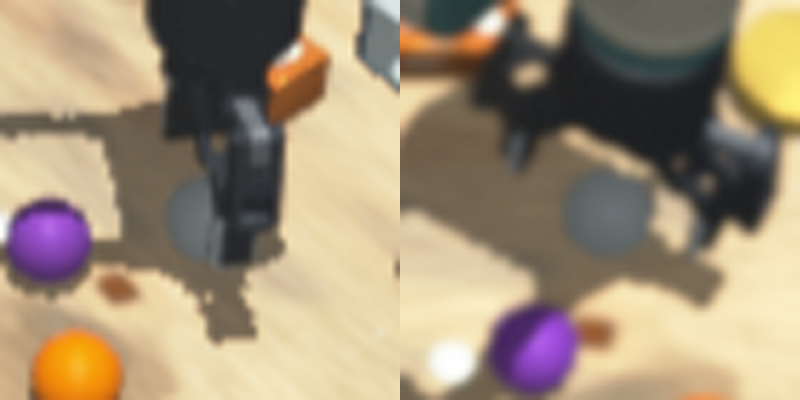

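Run:
```python
import pickle;from h import *
s=pickle.load(open("s5.pkl","rb"));t=pickle.load(open("t4.pkl","rb"))
def px(m,u,v):
    a,b=map(int,proj(m,np.array([.534,-.233,.03])));return a-35+u/5.714-.4,b-35+v/5.714-.4
print(tri([ray(s,*px(s,235,263)),ray(t,*px(t,297,250))]))
for z in(0,.01,.02,.03,.04):
    print(z,[ (np.array(proj(m,np.array([.514,-.273,z])))-px(m,0,0))*5.714 for m in(s,t)])
```

```text
(array([ 0.5119781 , -0.27583296,  0.0369352 ]), [np.float64(0.002729180590411166), np.float64(0.002729180590411195)])
0 [array([223.97614097, 312.64754206]), array([281.73703288, 276.85094159])]
0.01 [array([225.52284955, 298.93994304]), array([284.48727919, 267.13585007])]
0.02 [array([227.08689478, 285.07869911]), array([287.27083415, 257.30309757])]
0.03 [array([228.66856978, 271.06121247]), array([290.08830658, 247.35053354])]
0.04 [array([230.26817434, 256.88482642]), array([292.94032018, 237.27595473])]
```

The tips are at about z=33 mm with a reported TCP of 6 mm (open) and straddle the ball cleanly. I go 18 mm lower and close.

>>> move_arm:
  steps: [0,0,0,0,0,-0.006,1,0,0,0,0,0,-0.012,1,0,0,0,0,0,-0.018,1,0,0,0,0,0,-0.018,0.5,0,0,0,0,0,-0.018,0.2,0,0,0,0,0,-0.018,-0.1,0,0,0,0,0,-0.018,-0.3,0,0,0,0,0,-0.018,-1,0,0,0,0,0,-0.018,-1,0,0,0,0,0,-0.018,-1]
  squeeze: 40

```text
clock: 7.55
position: [0.5339, -0.2327, -0.0118]
ee_rot: [0.0, 0.229, 0.973, -0.0]
contact_force: [-0.5, 0.1, 4.0]
width: 0.042
gripper_force: 40.3
```

Ball 1 is gripped at 42 mm and 40 N. I lift it and carry it towards the case.

>>> move_arm:
  steps: [0,0,0,0,0,0.02,-1,0,0,0,0,0,0.05,-1,0,0,0,0,0,0.085,-1,0,0,0,0,0.02,0.1,-1,0,0,0,-0.003,0.06,0.1,-1,0,0,0,-0.006,0.1,0.1,-1,0,0,0,-0.01,0.14,0.1,-1,0,0,0,-0.013,0.18,0.1,-1,0,0,0,-0.015,0.22,0.1,-1,0,0,0,-0.018,0.26,0.1,-1]

```text
clock: 8.55
position: [0.5146, 0.0293, 0.0869]
ee_rot: [-0.001, 0.23, 0.973, 0.0]
contact_force: [1.3, 0.0, -3.6]
width: 0.0416
gripper_force: 41.7
```

>>> move_arm:
  steps: [0,0,0,-0.002,0.03,0,-1,0,0,0,-0.004,0.06,0,-1,0,0,0,-0.006,0.09,0,-1,0,0,0,-0.007,0.11,0,-1,0,0,0,-0.008,0.12,-0.005,-1,0,0,0,-0.009,0.123,-0.02,-1,0,0,0,-0.009,0.123,-0.035,-1,0,0,0,-0.009,0.123,-0.05,-1,0,0,0,-0.009,0.123,-0.05,-1,0,0,0,-0.009,0.123,-0.05,-1]

```text
clock: 9.55
position: [0.5063, 0.15, 0.0372]
ee_rot: [-0.001, 0.23, 0.973, -0.0]
contact_force: [0.5, -0.6, -3.2]
width: 0.042
gripper_force: 41.6
```

Run:
```python
from rig import manip
import pickle;from h import *
st=manip.get_state();print(st["position"],st["contact_force"],st["width"],st["gripper_force"])
s=manip.get_image("scene");w=manip.get_image("wrist");w["fish"]=1;t=manip.get_image("top");pickle.dump((s,w,t),open("p7.pkl","wb"))
o=[]
for m,k in((s,30),(w,70)):
    a,b=map(int,proj(m,np.array([.507,.13,.045])));print(a-k,b-k)
    c=m["pixels"][b-k:b+k,a-k:a+k];o.append(cv2.resize(c,(400,400),interpolation=cv2.INTER_CUBIC))
cv2.imwrite("pics/p7.png",np.hstack(o))
```

```text
[0.5062624  0.15004113 0.03724239] [ 0.50687477 -0.56352354 -3.17645198] 0.04201006044478811 41.57359778881073
211 168
169 209
```

View pics/p7.png

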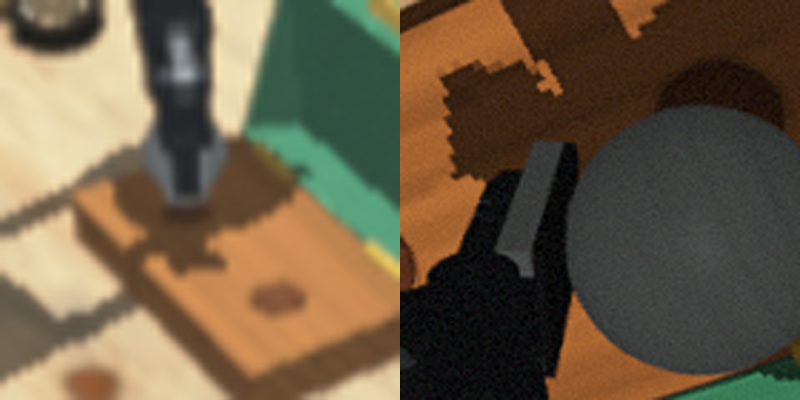

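The ball is firmly held. In the scene crop the fingertips line up over the left dimple. In the wrist crop the dimple (about pixel (281,249)) shows just behind the ball (about (274,293)). I'll compute the relative offset.

Run:
```python
import pickle;from h import *
s,w,t=pickle.load(open("p7.pkl","rb"))
c,R=circ(w,274,293,47);print(c,R)
o,d=ray(w,*c);D=.022/np.sin(R/w["fx"])
B=o+D*d;print("ball via radius",B.round(4),D)
# ball in plane perpendicular: known along-tool z
for dz in(.041,.036,.046):
    print(dz,(plane(w,281,249.5,B[2]-dz)-B).round(4))
for z in(.06,.071,.08):
    b=plane(w,*c,z);print(z,b.round(4),(plane(w,281,249.5,z-.041)-b).round(4), "abs dimple z.03",plane(w,281,249.5,.03).round(4))
# scene: dimple now at crop(188,212), other (278,298)
k=60/400
for n,u,v in(("d1",188,213),("d2",278,298)):
    p=(211+u*k-.4,168+v*k-.4);print(n,p,plane(s,*p,.03).round(4))
print(proj(s,np.array([.506,.150,.071])),proj(s,np.array([.5375,-.236,.022])))
```

```text
(np.float32(273.83334), np.float32(292.16666)) 47.86667
ball via radius [0.5077 0.1505 0.0714] 0.1500027
0.041 [-0.0007  0.0049 -0.041 ]
0.036 [-0.0028  0.0058 -0.036 ]
0.046 [ 0.0014  0.0039 -0.046 ]
0.06 [0.5141 0.1473 0.06  ] [-0.0023  0.006  -0.041 ] abs dimple z.03 [0.5072 0.1553 0.03  ]
0.071 [0.5079 0.1504 0.071 ] [-0.0007  0.0049 -0.041 ] abs dimple z.03 [0.5072 0.1553 0.03  ]
0.08 [0.5028 0.1529 0.08  ] [ 0.0005  0.004  -0.041 ] abs dimple z.03 [0.5072 0.1553 0.03  ]
d1 (238.79999999999998, 199.54999999999998) [0.508  0.1489 0.03  ]
d2 (252.29999999999998, 212.29999999999998) [0.5053 0.0611 0.03  ]
(np.float64(237.50922795093038), np.float64(189.9733509258199)) (np.float64(318.80736864704625), np.float64(260.91318899134717))
```

>>> move_arm:
  steps: [0,0,0,0.001,0.002,0,-1,0,0,0,0.001,0.002,-0.006,-1,0,0,0,0.001,0.002,-0.01,-1,0,0,0,0.001,0.002,-0.013,-1,0,0,0,0.001,0.002,-0.016,-1,0,0,0,0.001,0.002,-0.018,-1,0,0,0,0.001,0.002,-0.02,-1,0,0,0,0.001,0.002,-0.021,-1,0,0,0,0.001,0.002,-0.021,-1,0,0,0,0.001,0.002,-0.021,-1]

```text
clock: 10.7
position: [0.5078, 0.1526, 0.0169]
ee_rot: [0.0, 0.229, 0.973, 0.0]
contact_force: [0.7, -0.4, -4.2]
width: 0.042
gripper_force: 41.6
```

>>> move_arm:
  steps: [0,0,0,0,0,-0.001,-1,0,0,0,0,0,-0.001,-1,0,0,0,0,0,-0.001,-1,0,0,0,0,0,-0.002,-1,0,0,0,0,0,-0.002,-1,0,0,0,0,0,-0.002,-1,0,0,0,0,0,-0.003,-1,0,0,0,0,0,-0.003,-1,0,0,0,0,0,-0.003,-1,0,0,0,0,0,-0.003,-1]

```text
clock: 11.7
position: [0.5079, 0.1527, 0.0141]
ee_rot: [0.0, 0.229, 0.973, 0.0]
contact_force: [-0.0, 0.9, -0.3]
width: 0.0419
gripper_force: 42.0
```

>>> move_arm:
  steps: [0,0,0,0,0,-0.001,-1,0,0,0,0,0,-0.001,-1,0,0,0,0,0,-0.001,-1,0,0,0,0,0,-0.001,-1,0,0,0,0,0,-0.001,-1,0,0,0,0,0,-0.001,-1,0,0,0,0,0,-0.001,-1,0,0,0,0,0,-0.001,-1,0,0,0,0,0,-0.001,-1,0,0,0,0,0,-0.001,-1]

```text
clock: 12.7
position: [0.508, 0.1528, 0.0137]
ee_rot: [0.0, 0.229, 0.973, 0.0]
contact_force: [-1.5, 0.3, 7.0]
width: 0.0422
gripper_force: 42.6
```

The contact is stiff at the expected seat height. Release gently, then lift.

>>> move_arm:
  steps: [0,0,0,0,0,0.001,0.02,0,0,0,0,0,0.001,0.05,0,0,0,0,0,0.001,0.1,0,0,0,0,0,0.001,0.2,0,0,0,0,0,0.001,0.35,0,0,0,0,0,0.001,0.5,0,0,0,0,0,0.001,0.6,0,0,0,0,0,0.001,0.6,0,0,0,0,0,0.02,0.6,0,0,0,0,0,0.05,0.6]

```text
clock: 13.7
position: [0.5059, 0.1522, 0.0616]
ee_rot: [-0.002, 0.229, 0.973, -0.001]
contact_force: [0.7, 1.2, -0.5]
width: 0.0684
gripper_force: 0.0
```

>>> move_arm:
  steps: [0,0,0,0,0,0.03,0.8,0,0,0,-0.005,-0.04,0.06,1,0,0,0,-0.01,-0.08,0.08,1,0,0,0,-0.015,-0.125,0.08,1,0,0,0,-0.02,-0.17,0.08,1,0,0,0,-0.025,-0.215,0.08,1,0,0,0,-0.03,-0.26,0.08,1,0,0,0,-0.034,-0.305,0.08,1,0,0,0,-0.038,-0.35,0.08,1,0,0,0,-0.04,-0.395,0.08,1]

```text
clock: 14.7
position: [0.467, -0.2442, 0.1429]
ee_rot: [0.0, 0.23, 0.973, 0.0]
contact_force: [1.2, 0.2, 0.1]
width: 0.0853
gripper_force: 0.0
```

Run:
```python
from rig import manip
import pickle;from h import *
st=manip.get_state();print(st["position"],st["width"])
s=manip.get_image("scene");t=manip.get_image("top");pickle.dump((s,t),open("p8.pkl","wb"))
X=np.array([.508,.152,.047]);u,v=proj(s,X);c=-np.array(s["R"]).T@s["t"];r=s["fx"]*.022/np.linalg.norm(X-c)
print(u,v,r,circ(s,u,v,r,.3)); g=cv2.cvtColor(s["pixels"],cv2.COLOR_BGR2HSV)
cc,sz=blob(g[...,1]<60,u,v,10);print(cc,sz)
```

```text
[ 0.46701351 -0.24415683  0.14294026] 0.08527448402360012
238.0669990626372 195.1871747149126 6.293147726726023 ((np.float32(238.16667), np.float32(195.83333)), np.float32(6.633333))
[238.28787879 194.50757576] [233 188  12  14 132]
```

Ball 1 sits in the left dimple: its image position is (238.2,195), predicted (238.1,195.2). Now ball 2.

>>> move_arm:
  steps: [0,0,0,-0.002,-0.04,-0.02,1,0,0,0,-0.004,-0.08,-0.04,1,0,0,0,-0.006,-0.12,-0.05,1,0,0,0,-0.006,-0.13,-0.06,1,0,0,0,-0.006,-0.13,-0.06,1,0,0,0,-0.006,-0.13,-0.06,1,0,0,0,-0.006,-0.13,-0.06,1,0,0,0,-0.006,-0.13,-0.06,1,0,0,0,-0.006,-0.13,-0.06,1,0,0,0,-0.006,-0.13,-0.06,1]

```text
clock: 15.8
position: [0.462, -0.3719, 0.0833]
ee_rot: [0.0, 0.229, 0.973, -0.0]
contact_force: [-0.8, -0.3, -0.0]
width: 0.0855
gripper_force: 0.0
```

Run:
```python
from look import *
look('w9',[[.4615,-.372,.022]])
s,t=pickle.load(open("p8.pkl","rb"))
rs=[]
w=pickle.load(open("w9.pkl","rb"));u,v=proj(w,np.array([.4615,-.372,.022]));c,R=circ(w,u,v,29);rs=[ray(w,*c)]
for m in(s,t):
    u,v=proj(m,np.array([.4615,-.372,.022]));g=cv2.cvtColor(m["pixels"],cv2.COLOR_BGR2HSV)
    c,sz=blob(g[...,1]<70,u,v,11);print(u,v,c,sz);rs.append(ray(m,*c))
print(tri(rs))
```

```text
[ 0.4619 -0.3721  0.0832] [ 0.     0.229  0.973 -0.   ]
exp [272.7 220.7  30.4] got [273.5 216.2] 33.7 plane [ 0.4587 -0.37    0.022 ]
332.1323652000675 303.5264783601155 [332.02216066 302.63711911] [321 292  23  22 361]
400.6627467285842 256.1125311725136 [400.34076433 254.73566879] [389 245  22  21 314]
(array([ 0.46104775, -0.37089753,  0.02565995]), [np.float64(0.002367128100317169), np.float64(0.0006776313513872642), np.float64(0.002448358991789357)])
```

Three views put ball 2 at (0.461,-0.371), z about 0.024. The height matches. Grasping.

>>> move_arm:
  steps: [0,0,0,-0.001,0.001,-0.03,1,0,0,0,-0.001,0.001,-0.06,1,0,0,0,-0.001,0.001,-0.08,1,0,0,0,-0.001,0.001,-0.095,1,0,0,0,-0.001,0.001,-0.095,0.5,0,0,0,-0.001,0.001,-0.095,0.2,0,0,0,-0.001,0.001,-0.095,-0.1,0,0,0,-0.001,0.001,-0.095,-0.3,0,0,0,-0.001,0.001,-0.095,-1,0,0,0,-0.001,0.001,-0.095,-1]
  squeeze: 40

```text
clock: 16.85
position: [0.4616, -0.3723, -0.0108]
ee_rot: [0.001, 0.229, 0.973, -0.001]
contact_force: [-0.3, 0.5, 6.6]
width: 0.0419
gripper_force: 40.4
```

>>> move_arm:
  steps: [0,0,0,0,0,0.02,-1,0,0,0,0,0,0.05,-1,0,0,0,0,0.01,0.09,-1,0,0,0,0.004,0.04,0.1,-1,0,0,0,0.008,0.08,0.1,-1,0,0,0,0.012,0.12,0.1,-1,0,0,0,0.016,0.16,0.1,-1,0,0,0,0.02,0.2,0.1,-1,0,0,0,0.024,0.24,0.1,-1,0,0,0,0.028,0.28,0.1,-1]

```text
clock: 17.85
position: [0.4879, -0.0897, 0.0874]
ee_rot: [-0.001, 0.23, 0.973, 0.0]
contact_force: [0.5, -0.2, -3.1]
width: 0.0417
gripper_force: 41.6
```

>>> move_arm:
  steps: [0,0,0,0.004,0.04,0,-1,0,0,0,0.008,0.08,0,-1,0,0,0,0.012,0.11,0,-1,0,0,0,0.014,0.135,0,-1,0,0,0,0.016,0.15,-0.01,-1,0,0,0,0.016,0.153,-0.025,-1,0,0,0,0.016,0.153,-0.04,-1,0,0,0,0.016,0.153,-0.05,-1,0,0,0,0.016,0.153,-0.05,-1,0,0,0,0.016,0.153,-0.05,-1]

```text
clock: 18.85
position: [0.5047, 0.0614, 0.0378]
ee_rot: [-0.0, 0.229, 0.973, -0.0]
contact_force: [0.4, -0.1, -3.0]
width: 0.0422
gripper_force: 41.6
```

Run:
```python
from rig import manip
import pickle;from h import *
st=manip.get_state();print(st["position"],st["contact_force"],st["width"],st["gripper_force"])
w=manip.get_image("wrist");w["fish"]=1;s=manip.get_image("scene");pickle.dump((w,s),open("p10.pkl","wb"))
c,R=circ(w,274,292,47.8);o,d=ray(w,*c);D=.022/np.sin(R/w["fx"]);B=o+D*d;print(c,R,B.round(4))
# dark dimple visible above the ball
u,v=proj(w,np.array([.505,.062,.03]));print("dimple exp",u,v)
# ball1 seated check in wrist
X=np.array([.508,.152,.047]);u,v=proj(w,X);c0=-np.array(w["R"]).T@w["t"];r=w["fx"]*np.arcsin(.022/np.linalg.norm(X-c0))
c,R=circ(w,u,v,r);print("b1",u,v,r,c,R,plane(w,*c,.047).round(4))
u,v=proj(s,X);g=cv2.cvtColor(s["pixels"],cv2.COLOR_BGR2HSV);print((u,v),blob(g[...,1]<60,u,v,10))
im=cv2.resize(w["pixels"][150:390,200:520],(800,600));cv2.imwrite("pics/p10.png",im)
```

```text
[0.50467563 0.06135627 0.03777788] [ 0.38234216 -0.06063353 -2.97119552] 0.04219738842012983 41.57693266868591
(np.float32(274.5), np.float32(289.16666)) 47.333332 [0.5053 0.062  0.0691]
dimple exp 274.14916671656243 252.92549195097956
b1 430.51038618116934 198.48748923289762 40.50016754340306 (np.float32(432.16666), np.float32(198.5)) 41.633335 [0.5084 0.1529 0.047 ]
(np.float64(238.0669990626372), np.float64(195.1871747149126)) (array([238.25      , 194.97580645]), array([233, 189,  12,  13, 124], dtype=int32))
```

View pics/p10.png

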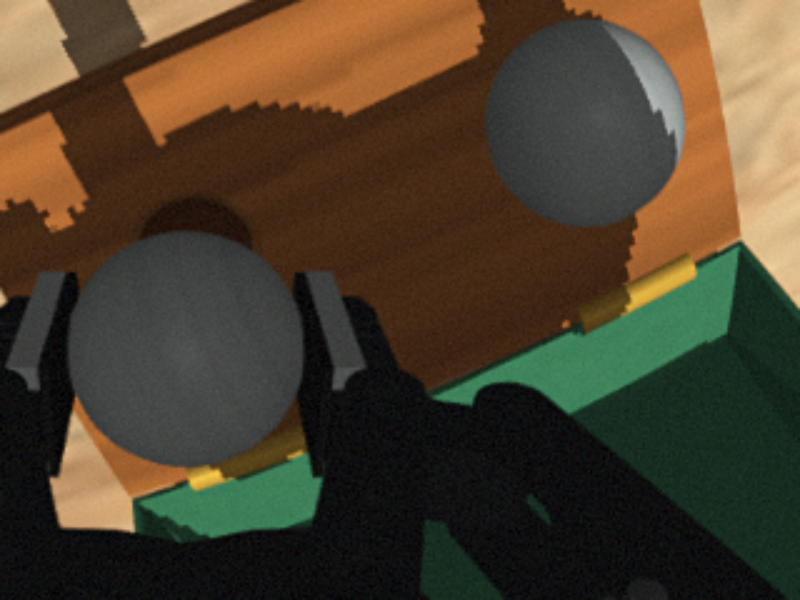

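Ball 1 is seated at (0.508,0.153). Ball 2 hangs about over the right dimple, whose arc is visible behind it. Nudge +1 mm in x and y, then lower.

>>> move_arm:
  steps: [0,0,0,0.001,0.001,0,-1,0,0,0,0.001,0.001,-0.006,-1,0,0,0,0.001,0.001,-0.011,-1,0,0,0,0.001,0.001,-0.015,-1,0,0,0,0.001,0.001,-0.018,-1,0,0,0,0.001,0.001,-0.02,-1,0,0,0,0.001,0.001,-0.021,-1,0,0,0,0.001,0.001,-0.022,-1,0,0,0,0.001,0.001,-0.022,-1,0,0,0,0.001,0.001,-0.022,-1]

```text
clock: 19.95
position: [0.5058, 0.0626, 0.0159]
ee_rot: [0.0, 0.229, 0.973, 0.0]
contact_force: [0.1, -0.2, -3.1]
width: 0.042
gripper_force: 41.6
```

>>> move_arm:
  steps: [0,0,0,0,0,-0.001,-1,0,0,0,0,0,-0.001,-1,0,0,0,0,0,-0.001,-1,0,0,0,0,0,-0.0015,-1,0,0,0,0,0,-0.0015,-1,0,0,0,0,0,-0.002,-1,0,0,0,0,0,-0.002,-1,0,0,0,0,0,-0.002,-1,0,0,0,0,0,-0.002,-1,0,0,0,0,0,-0.002,-1]

```text
clock: 20.95
position: [0.5058, 0.0627, 0.0146]
ee_rot: [0.0, 0.229, 0.973, 0.0]
contact_force: [-2.2, 0.8, 7.5]
width: 0.0417
gripper_force: 42.5
```

Stiff contact at the seat height (about 47 mm). Release and lift.

>>> move_arm:
  steps: [0,0,0,0,0,0.001,0.02,0,0,0,0,0,0.001,0.05,0,0,0,0,0,0.001,0.1,0,0,0,0,0,0.001,0.2,0,0,0,0,0,0.001,0.35,0,0,0,0,0,0.001,0.5,0,0,0,0,0,0.001,0.6,0,0,0,0,0,0.001,0.6,0,0,0,0,0,0.02,0.6,0,0,0,0,0,0.05,0.6]

```text
clock: 21.95
position: [0.5039, 0.0625, 0.0627]
ee_rot: [-0.002, 0.229, 0.973, -0.0]
contact_force: [0.6, -0.3, -0.1]
width: 0.0682
gripper_force: 0.0
```

>>> move_arm:
  steps: [0,0,0,-0.02,0,0.03,0.6,0,0,0,-0.05,0,0.06,0,0,0,0,-0.08,0,0.09,-1,0,0,0,-0.12,0,0.12,-1,0,0,0,-0.15,0,0.15,-1,0,0,0,-0.15,0,0.15,-1,0,0,0,-0.15,0,0.15,-1,0,0,0,-0.15,0,0.15,-1,0,0,0,-0.15,0,0.15,-1,0,0,0,-0.15,0,0.15,-1]

```text
clock: 22.95
position: [0.356, 0.0625, 0.2127]
ee_rot: [-0.001, 0.229, 0.973, -0.0]
contact_force: [-0.2, 0.0, 0.0]
width: -0.0002
gripper_force: 0.0
```

```bash
cat > chk.py <<'E'
from rig import manip
import pickle;from h import *
st=manip.get_state();print(st["position"],st["contact_force"],st["width"])
w=manip.get_image("wrist");w["fish"]=1;s=manip.get_image("scene");t=manip.get_image("top");pickle.dump((w,s,t),open("p11.pkl","wb"))
for X in([.508,.152,.047],[.506,.063,.047]):
    X=np.array(X);u,v=proj(w,X);c0=-np.array(w["R"]).T@w["t"];r=w["fx"]*np.arcsin(.022/np.linalg.norm(X-c0))
    c,R=circ(w,u,v,r);print("w",np.round((u,v,r),1),np.round(c,1),R,plane(w,*c,.047).round(4))
    u,v=proj(s,X);g=cv2.cvtColor(s["pixels"],cv2.COLOR_BGR2HSV);print("s",np.round((u,v),1),blob(g[...,1]<60,u,v,10))
# lid lip: brass/yellow pixels in each view
for n,m in(("s",s),("t",t),("w",w)):
    g=cv2.cvtColor(m["pixels"],cv2.COLOR_BGR2HSV);M=cv2.inRange(g,(18,110,90),(32,255,255))
    G=cv2.inRange(g,(55,80,30),(90,255,255))
    for nm,K in(("brass",M),("green",G)):
        k,l,S,C=cv2.connectedComponentsWithStats(K)
        for i in range(1,k):
            if S[i,4]>(10 if nm=="brass" else 300):print(n,nm,C[i].round(1),S[i])
E
python3 chk.py
```

```text
[0.35595875 0.06248308 0.21273238] [-0.19126011  0.03250686  0.03691778] -0.00022165249167458033
w [397.9 267.7  18. ] [398.8 265.2] 19.4 [0.5053 0.1541 0.047 ]
s [238.1 195.2] (array([238.27480916, 194.55725191]), array([233, 188,  12,  14, 131], dtype=int32))
w [329.9 297.6  18.1] [330.5 292.5] 18.566668 [0.4995 0.0663 0.047 ]
s [252.  207.9] (array([251.91111111, 208.        ]), array([246, 202,  13,  13, 135], dtype=int32))
s brass [445.3  68.4] [ 427    0   41  154 3124]
s brass [122.1  75.6] [  69   50  112   53 3835]
s brass [259.1  98.7] [253  92  13  15 135]
s brass [144.2 143.6] [ 91 125  99  38 814]
s brass [220.9 157.9] [218 156   7   5  13]
s brass [271.1 170.8] [267 167  10   9  33]
s brass [126.  198.5] [110 179  33  35 408]
s brass [252.3 192.5] [248 189  11  10  19]
s brass [268.6 207.2] [266 205   6   6  16]
s brass [363.5 268.8] [353 259  23  21 382]
s brass [295.2 285.9] [291 282  10   9  63]
s brass [299.7 328.3] [287 311  27  38 447]
s brass [371.5 315.4] [367 311  10  10  79]
s green [269.8 186.9] [ 248  161   45   51 1283]
s green [512.9 248.4] [ 431  191  129  138 9546]
t brass [400.   36.1] [ 384    0   31   72 1483]
t brass [270.6 150.4] [266 149  10   4  25]
t brass [382.1 205.2] [371 195  24  21 399]
t brass [246.8 214.9] [241 213  14   4  41]
t brass [435. 241.] [431 237   9   9  64]
t brass [366.8 268.5] [362 264  10  10  74]
t brass [405.1 296.8] [385 288  43  18 458]
t green [524.1 124. ] [ 488   76   72   98 6315]
t green [249.4 194.1] [238 176  23  39 787]
w brass [347.3  67.5] [345  66   5   4  13]
w brass [419.3  72.6] [414  69  10   8  43]
w brass [151.6 181.3] [148 178   9   8  15]
w brass [412.1 294.6] [401 288  24  14 122]
w brass [ 34.6 300. ] [ 14 290  43  20 566]
w brass [  4.3 294.5] [  3 293   3   5  11]
w green [442.8  74.6] [427  63  31  26 321]
w green [427.2 319.7] [ 374  285   98   76 2636]
```

Run:
```python
import pickle;from h import *
d=pickle.load(open("d0.pkl","rb"));w1=pickle.load(open("w1.pkl","rb"));w2=pickle.load(open("w2.pkl","rb"));s,t=d["scene"],d["top"]
g=cv2.cvtColor(t["pixels"],cv2.COLOR_BGR2HSV);M=cv2.inRange(g,(18,110,90),(32,255,255))
c,S=blob(M>0,227,179,12,0);print("lip top",c,S)
X,e=tri([ray(s,271.1,170.8),ray(t,*c)]);print("lip",X.round(4),np.round(e,4))
H=np.array([.567,.03])
for th in(1.85,1.95,2.1):
    f=lambda a,b:H+[a*np.cos(th)+b*np.sin(th),-a*np.sin(th)+b*np.cos(th)]
    print(th,"rim",f(-.104,0).round(3),"E",f(-.104,.046).round(3),"lip mid",f(-.11,.02).round(3))
for n,m,p in(("level left end w2",w2,(548,262)),("w2 level",w2,(500,285)),("w1 blk",w1,(435,325)),("w1 blk2",w1,(485,290)),("w1 brk2",w1,(500,310)),("top edge",t,(320,139)),("level top",t,(235,147)),("level topb",t,(270,153)),("knob top",t,(281,194))):
    print(n,[plane(m,*p,z).round(3)[:2] for z in(0,.05)])
# green lid extents in scene initial
for n,m in(("s",s),("t",t)):
    g=cv2.cvtColor(m["pixels"],cv2.COLOR_BGR2HSV);G=cv2.inRange(g,(55,80,20),(90,255,255));k=np.zeros_like(G)
    cv2.rectangle(k,(190,155),(300,220),255,-1);cs,_=cv2.findContours(G&k,0,2);c=max(cs,key=cv2.contourArea)
    print(n,cv2.approxPolyDP(cv2.convexHull(c),3,True).reshape(-1,2).tolist())
```

```text
lip top [226.83544304 178.50632911] [217 176  21   6  79]
lip [0.6141 0.1016 0.1327] [0.0004 0.0004]
1.85 rim [0.596 0.13 ] E [0.64  0.117] lip mid [0.617 0.13 ]
1.95 rim [0.605 0.127] E [0.648 0.11 ] lip mid [0.626 0.125]
2.1 rim [0.62 0.12] E [0.659 0.097] lip mid [0.64  0.115]
level left end w2 [array([0.838, 0.142]), array([0.784, 0.098])]
w2 level [array([0.818, 0.027]), array([ 0.767, -0.002])]
w1 blk [array([0.8  , 0.273]), array([0.748, 0.261])]
w1 blk2 [array([0.783, 0.388]), array([0.732, 0.363])]
w1 brk2 [array([0.857, 0.417]), array([0.798, 0.389])]
top edge [array([ 0.87 , -0.153]), array([ 0.829, -0.15 ])]
level top [array([0.826, 0.11 ]), array([0.787, 0.103])]
level topb [array([0.808, 0.   ]), array([ 0.769, -0.003])]
knob top [array([ 0.659, -0.041]), array([ 0.626, -0.043])]
s [[254, 161], [267, 164], [292, 185], [284, 210], [275, 211], [248, 187]]
t [[200, 174], [260, 178], [259, 213], [198, 209]]
```

The lip triangulates at (0.614,0.102,0.133), so the lid stands at about 1.85 rad with its edge near x=0.64, z=0.117. The bench behind it is clear to about x=0.77. Plan: go over the lid with shut fingers and pull it forward from behind.

>>> move_arm:
  steps: [0,0,0.01,0.04,0.005,0,-1,0,0,0.02,0.08,0.01,0,-1,0,0,0.03,0.12,0.015,0,-1,0,0,0.04,0.16,0.02,0,-1,0,0,0.05,0.2,0.025,0,-1,0,0,0.06,0.24,0.03,0,-1,0,0,0.07,0.28,0.035,0,-1,0,0,0.075,0.315,0.037,0,-1,0,0,0.075,0.329,0.037,0,-1,0,0,0.075,0.329,0.037,0,-1]

```text
clock: 24.1
position: [0.6866, 0.0994, 0.2118]
ee_rot: [-0.001, -0.004, 1.0, -0.0]
contact_force: [-0.7, -0.0, -0.4]
width: -0.0003
gripper_force: 0.0
```

>>> move_arm:
  steps: [0,0,0,0,0,-0.03,-1,0,0,0,0,0,-0.06,-1,0,0,0,0,0,-0.085,-1,0,0,0,0,0,-0.105,-1,0,0,0,0,0,-0.12,-1,0,0,0,0,0,-0.129,-1,0,0,0,0,0,-0.129,-1,0,0,0,0,0,-0.129,-1,0,0,0,0,0,-0.129,-1,0,0,0,0,0,-0.129,-1]

```text
clock: 25.1
position: [0.6853, 0.0996, 0.086]
ee_rot: [0.001, -0.004, 1.0, 0.0]
contact_force: [0.3, -0.6, 0.9]
width: 0.0
gripper_force: 0.0
```

```bash
cat > lid.py <<'E'
from rig import manip
import pickle;from h import *
st=manip.get_state();print(st["position"],st["contact_force"],st["clock"])
s=manip.get_image("scene");t=manip.get_image("top")
for n,m in(("s",s),("t",t)):
    g=cv2.cvtColor(m["pixels"],cv2.COLOR_BGR2HSV);G=cv2.inRange(g,(55,80,20),(90,255,255));k=np.zeros_like(G)
    cv2.rectangle(k,(180,140),(300,250),255,-1);cs,_=cv2.findContours(G&k,0,2);c=max(cs,key=cv2.contourArea)
    print(n,cv2.approxPolyDP(cv2.convexHull(c),3,True).reshape(-1,2).tolist())
g=cv2.cvtColor(s["pixels"],cv2.COLOR_BGR2HSV)
for X in([.508,.152,.047],[.506,.063,.047]):
    try:print("ball",blob(g[...,1]<60,*proj(s,np.array(X)),10))
    except Exception:print("hidden")
E
python3 lid.py
```

```text
[0.68532851 0.09960213 0.08599316] [ 0.25660566 -0.56811659  0.92749341] 25.1
s [[254, 161], [267, 164], [292, 185], [284, 210], [275, 211], [249, 187]]
t [[202, 173], [260, 178], [259, 213], [198, 209]]
ball (array([238.38095238, 195.0952381 ]), array([233, 189,  12,  13, 126], dtype=int32))
ball (array([251.91891892, 207.5       ]), array([246, 201,  13,  14, 148], dtype=int32))
```

Everything is in place behind the lid. Now pull it forward slowly.

>>> move_arm:
  steps: [0,0,0,-0.02,0,0,-1,0,0,0,-0.03,0,0.002,-1,0,0,0,-0.038,0,0.004,-1,0,0,0,-0.045,0,0.007,-1,0,0,0,-0.053,0,0.011,-1,0,0,0,-0.061,0,0.015,-1,0,0,0,-0.069,0,0.018,-1,0,0,0,-0.077,0,0.021,-1,0,0,0,-0.085,0,0.024,-1,0,0,0,-0.085,0,0.024,-1]

```text
clock: 26.2
position: [0.5981, 0.0997, 0.1093]
ee_rot: [-0.001, -0.004, 1.0, 0.0]
contact_force: [1.2, 0.7, 2.0]
width: -0.0002
gripper_force: 1.0
```

```bash
python3 lid.py
```

```text
[0.59814366 0.09967225 0.10932635] [1.21514314 0.69403247 1.97255753] 26.2
s [[250, 162], [278, 184], [283, 205], [273, 210], [248, 187], [241, 168]]
t [[258, 190], [257, 214], [196, 207], [197, 198], [225, 183]]
ball (array([238.27205882, 194.45588235]), array([232, 188,  13,  14, 136], dtype=int32))
ball (array([252.        , 207.87681159]), array([246, 202,  13,  13, 138], dtype=int32))
```

>>> move_arm:
  steps: [0,0,0,-0.01,0,0.001,-1,0,0,0,-0.02,0,0.002,-1,0,0,0,-0.029,0,0.002,-1,0,0,0,-0.038,0,0.001,-1,0,0,0,-0.048,0,-0.001,-1,0,0,0,-0.057,0,-0.004,-1,0,0,0,-0.065,0,-0.008,-1,0,0,0,-0.073,0,-0.013,-1,0,0,0,-0.082,0,-0.019,-1,0,0,0,-0.082,0,-0.019,-1]

```text
clock: 27.3
position: [0.5147, 0.0992, 0.0884]
ee_rot: [-0.002, -0.004, 1.0, -0.0]
contact_force: [0.7, -0.0, 0.5]
width: 0.0002
gripper_force: 0.0
```

```bash
python3 lid.py
```

```text
[0.5147303  0.099191   0.08839714] [ 0.71627554 -0.021973    0.50297575] 27.3
s [[227, 177], [253, 179], [278, 201], [274, 210], [250, 212], [225, 186]]
t [[258, 204], [253, 237], [190, 231], [191, 227], [245, 202]]
ball (array([235.73333333, 199.46666667]), array([233, 197,   8,   7,  15], dtype=int32))
ball (array([250.57142857, 212.80952381]), array([246, 210,  11,   5,  21], dtype=int32))
```

>>> move_arm:
  steps: [0,0,0,-0.005,0,-0.005,-1,0,0,0,-0.01,0,-0.009,-1,0,0,0,-0.014,0,-0.013,-1,0,0,0,-0.018,0,-0.018,-1,0,0,0,-0.022,0,-0.023,-1,0,0,0,-0.025,0,-0.027,-1,0,0,0,-0.027,0,-0.029,-1,0,0,0,-0.027,0,-0.03,-1,0,0,0,-0.027,0,-0.031,-1,0,0,0,-0.027,0,-0.031,-1]

```text
clock: 28.4
position: [0.4904, 0.0995, 0.0586]
ee_rot: [-0.0, -0.004, 1.0, -0.0]
contact_force: [-0.1, 0.5, 0.4]
width: -0.0002
gripper_force: 0.0
```

>>> move_arm:
  steps: [0,0,0,0,0,-0.001,-1,0,0,0,0,0,-0.002,-1,0,0,0,0,0,-0.003,-1,0,0,0,0,0,-0.003,-1,0,0,0,0,0,-0.004,-1,0,0,0,0,0,-0.004,-1,0,0,0,0,0,-0.005,-1,0,0,0,0,0,-0.005,-1,0,0,0,0,0,-0.005,-1,0,0,0,0,0,-0.005,-1]

```text
clock: 29.4
position: [0.4906, 0.0995, 0.0573]
ee_rot: [0.001, -0.004, 1.0, -0.0]
contact_force: [-9.3, -0.2, 26.8]
width: -0.0001
gripper_force: 13.8
```

```bash
python3 lid.py
```

```text
[0.49057235 0.09953595 0.05726262] [-9.33106735 -0.18426603 26.82646507] 29.4
s [[223, 187], [253, 184], [273, 202], [273, 211], [249, 222], [223, 196]]
t [[258, 209], [254, 242], [235, 245], [190, 239], [191, 226], [240, 207]]
ball (array([241.2254902 , 191.84313725]), array([237, 185,  10,  15, 102], dtype=int32))
hidden
```

A stiff 27 N stop, so the lid is shut. Retreat and verify.

>>> move_arm:
  steps: [0,0,0,0,0,0.01,-1,0,0,0,0,0,0.03,-1,0,0,0,0,0,0.06,-1,0,0,0,0,0,0.1,-1,0,0,0,-0.03,0,0.14,-1,0,0,0,-0.07,0,0.15,-1,0,0,0,-0.11,0,0.15,-1,0,0,0,-0.15,0,0.15,-1,0,0,0,-0.18,0,0.15,-1,0,0,0,-0.18,0,0.15,-1]

```text
clock: 30.5
position: [0.3066, 0.0995, 0.2035]
ee_rot: [-0.001, -0.005, 1.0, 0.0]
contact_force: [-0.1, 0.1, 0.8]
width: 0.0002
gripper_force: 0.0
```

```bash
python3 lid.py
python3 - <<'E'
import pickle;from h import *
d=pickle.load(open("d0.pkl","rb"))
c=np.array([.507,.1075]);y=np.array([.022,1.]);y/=np.linalg.norm(y);x=np.array([y[1],-y[0]])
for n in("scene","top"):
  for th in(0,.06):
    o=[]
    for a,b in((-.104,.046),(0,.046),(-.104,0)):
      for l in(-.091,.091):
        p=c+x*(.06+a*np.cos(th)+b*np.sin(th))+y*l;o.append(tuple(np.round(proj(d[n],np.array([*p,.03-a*np.sin(th)+b*np.cos(th)])),1).tolist()))
    print(n,th,o)
E
```

```text
[0.30663115 0.09949296 0.20354203] [-0.08693839  0.13617083  0.75602578] 30.5
s [[246, 178], [273, 202], [271, 213], [249, 222], [223, 196], [222, 190], [223, 186]]
t [[217, 207], [258, 209], [255, 241], [242, 245], [222, 241]]
hidden
hidden
scene 0 [(248.0, 212.9), (219.7, 186.2), (274.8, 201.5), (245.2, 176.8), (248.5, 224.1), (220.8, 197.0)]
scene 0.06 [(248.7, 211.0), (220.3, 184.5), (275.5, 201.2), (245.9, 176.6), (248.5, 222.5), (220.7, 195.6)]
top 0 [(254.8, 240.5), (185.8, 236.2), (258.5, 206.7), (192.1, 202.7), (255.6, 248.6), (188.5, 244.3)]
top 0.06 [(254.8, 238.4), (185.6, 234.1), (258.6, 205.9), (192.3, 201.9), (255.5, 247.4), (188.2, 243.2)]
```

```bash
python3 -c "
from rig import manip
print(manip.sign_off())"
```

```text
the job is handed in; nothing more can be done
None
```

Both steel balls were set into their dimples and confirmed seated while the lid was still open. The green lid was then pressed down to a stiff 27 N stop, and the job was handed in at about 30.5 s; I judged it shut from that stop, because the final pictures were too coarse to prove the last few hundredths of a radian, and the hand-in returned no verdict.

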